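# Air the step bin and let its lid down softly

### The arm

A 7-joint arm with a two-finger parallel gripper is mounted at the origin on the work surface. World frame = base frame: x ahead of the robot, y to its left, z up, the work surface at z = 0. Lengths are in mm, angles in rad, forces in N, time in s.
With the tool pointing down it reaches from about 400 to 875 mm from the base axis. Payload 4.4 kg.
Tool frame: the origin (TCP) lies between the finger pads; the fingertips stand ctrl.finger_overhang ahead of it and the grasp point (between the pads) lies 11 mm behind it (ctrl.finger_overhang is the distance from the TCP to the fingertips, in mm); z points along the fingers, y is the direction in which the jaws open and shut (so a half turn about z gives the same grasp; the last joint's range is limited). The gripper opens to 85 mm and grips with 20 to 120 N. Pads are 22 mm wide; open, the fingers measure 114 mm over their backs; the gripper's body (76 mm by 85 mm) begins 54 mm behind the grasp point. The pads swing forward as they close: fully open they stand 13 mm farther back than shut.
Start: joints at [1.103, 0.628, 0.038, 1.517, -0.027, 0.996, -0.02], TCP at [254.227, -598.236, 239.313] pointing down, gripper open.
Joint ranges: [-3.06, 3.06], [-0.37, 2.12], [-1.25, 1.32], [0.18, 2.47], [-1.1, 4.24], [0.23, 1.98], [-2.94, 2.94]. Speed limits (rad/s): [2.57, 2.57, 3.14, 3.14, 3.14, 3.14, 3.14].

### API

Orientations are given as [roll, pitch, yaw] about the fixed x, y, z axes, in that order (R = Rz(yaw) Ry(pitch) Rx(roll)).
In Python, from cell import ctrl gives the robot as it stands. The module is installed in compiled form; this text tells all that it offers.
- The arm moves only by the tool step_arm, never from a script. Its argument "deltas" is a list that holds one entry, the list of rows, each a list of 7 numbers: the opening, from 0 (shut) to 1 (fully open), then the shift along the world's x, y, z in mm, then the turn, a rotation vector about the world's x, y, z in rad. In form: [[[grip, tx, ty, tz, rx, ry, rz], ...]]. A call has 1 to 10 rows; each row shifts and turns the commanded pose from where the row before left it; what a row does not reach is not made up. A row lasts 1/12 s, in which the tool goes at most 41.7 mm and 7.16 degrees, less where a joint would pass 70% of its speed; a pose out of reach is approached as far as the arm can. A call is refused whole if a number of a shift passes 41.7 or a number of a turn 0.125, either way. A call with a gripper value outside its range is refused whole. The fingers move at their own pace and stop on an object; the grip force is fixed at half the most. Time passes only in rows, so rows that do not move let the fingers close. It gives the time, the measured TCP pose, the force and the opening at its end, in the units of the state.
- ctrl.read_state(): the state, without advancing time (a new reading comes with each control period).
- ctrl.get_image(name): name is "side" or "top" or "wrist"; returns (picture, depth): 400x640x3 uint8, red, green, blue; 400x640 float32, mm along the optical axis (not along the pixel's ray), 0 where there is no reading.
- ctrl.camera_info(name): a dict with "intrinsics" (3x3 intrinsics, pixels), "rvec" (rotation vector, rad) and "tvec" (3), from world to camera coordinates, as OpenCV has them. Camera axes: x right, y down, z forward; pixel columns grow to the right and rows downward; lengths in mm; the calibration is good to about 2 mm. A picture is of the moment at which its call begins: read the wrist's pose just before it. camera_info takes no time and is no camera call; for the wrist camera it gives the pose at the moment of the call.
- ctrl.finish_job(): hands the job in, once; it reports no verdict.
The state is a dict: "clock": time; "qpos": joint angles; "qd": joint speeds; "tau": joint torques, N m; "eef_pos": TCP position; "tool_rot": TCP orientation; "force": force on the tool from outside, world axes, zero at the start; "torque": the same for the moment, N m; "width": finger opening in mm.
Only numpy, scipy, OpenCV 4.12 (cv2) and the standard library are available. Lean on these libraries where they do the work, as an engineer would, in place of code of your own. Each camera call takes 0.05 s, during which the arm holds its last target.

### The job

Press the black lever of the bin with the stainless steel lid down with the fingertips until the lid stands wide open, and keep it open for about three seconds so the bin airs. Then let the lever come up slowly under the fingertips so that the lid settles fully shut without slamming, and move clear. Lift the lid by its lever only, never by touching the lid; leave the green-lidded bin shut and everything else where it lies.

Things in the scene. Friction and masses are not known exactly. Their poses are not given: they have to be found in the camera images.
- steel_bin: white ABS bin with the stainless steel lid, fixed to the surface, 190 x 190 mm, 160 mm high, walls 5 mm. Origin: centre of its underside. Its own -x side is the front, which carries the lever and roughly faces the robot; z is up. It and the green-lidded bin stand side by side and may change places
- steel_lid: flat stainless lid of the steel_bin, 194 x 198 mm, about 9 mm thick with its raised panel, lying on the bin's top. It is fixed to the lever like the two sides of a seesaw and hinged at the bin's front top edge: its rear (+x) edge swings up, and the open lid leans away from the lever's side. Origin: middle of its underside, 161 mm above the surface when shut
- steel_lid_hinge (a joint): angle of the steel lid and its lever in rad: 0 lid shut and lever up, 0.70 lid fully open and lever at its stop; above 0.58 counts as wide open. The lid's weight and a weak spring bring it down when the lever is let go; let go from wide open it slams at 3 rad/s or more. Coming down faster than 2.0 rad/s at any moment counts as slamming. With the press point rising at 30 mm/s the lid comes down at about 0.3 rad/s; keep the rise under about 60 mm/s
- steel_lever: black press lever of the steel lid: a flat rigid plate 90 mm wide, 130 mm long, 8 mm thick, sticking out from the bin's front. Origin on the hinge line at the bin's front top edge, 164 mm above the surface, mid-width. From there the plate runs along the bin's -x, sloping up by 0.35 rad at rest and down by 0.35 rad when fully pressed; nothing lies under its free end that stops it
- steel_press (a point): the spot to press: on the top of the steel lever's ribbed end, mid-width, about 105 mm out from the hinge and 25 mm short of the free edge; about 204 mm above the surface at rest. It moves with the lever, sinking almost straight down by about 72 mm (shifting less than 10 mm sideways) to the stop. Pressing takes about 2 to 7 N; past the stop it is rigid
- green_bin: same white bin with the same kind of black lever, but with a green plastic lid; fixed; bystander, not to be opened
- green_lid_hinge (a joint): opening angle of the green lid in rad, 0 shut; must stay shut
- scoop: empty orange plastic scoop, 210 x 75 x 40 mm, lying flat; origin under its middle, handle towards its own -x. Bystander, loose
- strainer: folded green plastic mesh strainer, flat, about 190 x 124 x 17 mm; origin at the centre of its underside. Bystander, loose
- coaster_low: white ceramic coaster, 92 mm across, 8 mm thick, lying on the surface; origin at the centre of its underside. Bystander, loose
- coaster_top: blue ceramic coaster of the same size, stacked on the white one. Bystander, loose
- scraper: hard silicone scraper, red blade and grey handle, 213 x 65 x 13 mm, lying flat; origin under its middle. Bystander, loose
- spray: blue bottle with a white cap, 60 mm across, 160 mm tall, standing; origin at the centre of its underside. Bystander, loose

How it is judged:
By the outcome, as a careful person would: the job done as asked, in the order asked, and still so for the second after the job is handed in, with the robot touching nothing.
It also fails if it takes over 43 s, if anything falls off the work surface, if the arm or the gripper's body presses on something with over 40 N, if the wrist force passes 120 N, or if a joint passes its speed limit or range.

## Working session

There is one attempt and no reset: what is moved stays moved. The work goes in short steps, Python scripts to look and compute and a tool call to move; the robot and the scene stay as the last step left them, time stands still between calls to the robot, and variables do not carry over. Pictures are saved under pics/ and viewed, and the job is handed in when it is done.

Besides the shell and the picture viewer there is one more tool, called after "Request:" by a JSON object that holds its "fn" and its "kwargs". step_arm: Moves the arm, as the interface text tells. Its arguments: {"type":"object","properties":{"deltas":{"type":"array"}},"required":["deltas"]}

```bash
mkdir -p pics
cat > h.py <<'E'
import numpy as np,cv2
from cell import ctrl
def cam(n):
    c=ctrl.camera_info(n);K=np.array(c["intrinsics"]);R=cv2.Rodrigues(np.array(c["rvec"],float))[0];t=np.array(c["tvec"],float).ravel()
    return K,R,t
def world(n,d,K=None):
    K,R,t=cam(n)
    v,u=np.mgrid[0:d.shape[0],0:d.shape[1]]
    P=np.stack([(u-K[0,2])/K[0,0]*d,(v-K[1,2])/K[1,1]*d,d],-1)
    return (P-t)@R
E
python3 - <<'E'
from h import *
s=ctrl.read_state();print(s,ctrl.finger_overhang)
for n in("top","side"):
    p,d=ctrl.get_image(n);cv2.imwrite(f"pics/{n}0.png",p[...,::-1]);np.save(f"{n}_d.npy",d);np.save(f"{n}_p.npy",p)
E
```

```text
{'clock': 0.0, 'qpos': array([ 1.10321433,  0.62931208,  0.03842051,  1.51835725, -0.02701448,
        0.99628472, -0.01999296]), 'qd': array([ 0.00082912, -0.00055807, -0.00019081,  0.00028464, -0.00050273,
       -0.00087255,  0.0009622 ]), 'tau': array([-8.98243161e-05, -5.63404262e+01,  1.22634597e+00, -1.93449068e+01,
        1.10638066e-02,  1.05835733e-02,  3.43436080e-07]), 'eef_pos': array([ 253.99771095, -597.67037241,  238.41416612]), 'tool_rot': array([-3.13974826e+00, -2.48160259e-06,  4.01798747e-01]), 'force': array([-0.68114655, -0.00550019,  0.0197095 ]), 'torque': array([-0.05322883,  0.03492768,  0.03201217]), 'width': 85.32041682912478} 8.0
```

View pics/top0.png

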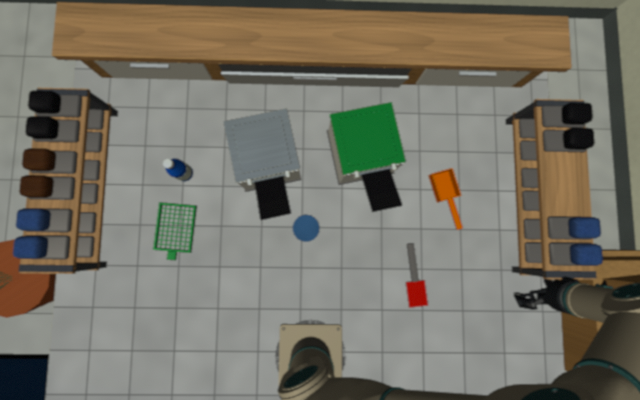

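View pics/side0.png

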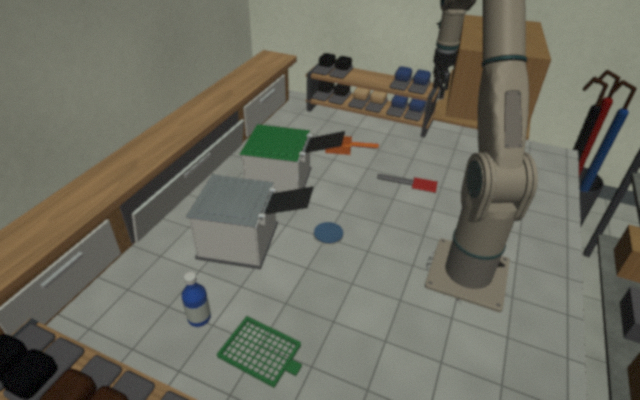

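The top view shows the steel bin at about (262,145) with its lever at (272,197). The green bin is at (367,137) with its lever at (381,190), and the arm is at right. In the side view the steel lever is at (290,200). Next I'll measure the steel lever.

Run:
```python
from h import *
for n,box in(("top",(245,300,172,225)),("side",(255,320,180,220))):
    p=np.load(n+"_p.npy");d=np.load(n+"_d.npy");W=world(n,d)
    m=np.zeros(d.shape,bool);u0,u1,v0,v1=box
    m[v0:v1,u0:u1]=(p[v0:v1,u0:u1].max(-1)<60)
    m&=(d>0)&(W[...,2]>150)&(W[...,2]<230)
    m=cv2.erode(m.astype(np.uint8),np.ones((3,3)))>0
    P=W[m];c=P.mean(0);print(n,m.sum(),c.round(1),P.min(0).round(),P.max(0).round())
    _,_,V=np.linalg.svd(P-c,full_matrices=False);print(V.round(3))
    r=cv2.minAreaRect(P[:,:2].astype(np.float32));print("rect",r)
    # steel lid
p=np.load("top_p.npy");d=np.load("top_d.npy");W=world("top",d)
for nm,(u0,u1,v0,v1) in {"steel":(215,310,100,195),"green":(320,412,95,190)}.items():
    m=np.zeros(d.shape,np.uint8);m[v0:v1,u0:u1]=1
    hsv=cv2.cvtColor(p,cv2.COLOR_RGB2HSV)
    m=(m>0)&(d>0)&(W[...,2]>161)&(W[...,2]<185)&(p.max(-1)>70)
    m=cv2.morphologyEx(m.astype(np.uint8),cv2.MORPH_OPEN,np.ones((9,9)))>0
    P=W[m];print(nm,m.sum(),np.median(P,0).round(1),cv2.minAreaRect(P[:,:2].astype(np.float32)))
for (u,v) in[(260,190),(286,183),(291,213),(263,218),(272,197),(381,190),(306,228)]:print(u,v,W[v,u].round(1))
```

```text
top 909 [501.4 120.6 191.5] [442.  71. 167.] [562. 170. 214.]
[[-0.911 -0.217  0.351]
 [ 0.232 -0.973 -0.   ]
 [-0.341 -0.081 -0.937]]
rect ((502.37701416015625, 120.99079895019531), (109.22895812988281, 80.81726837158203), 12.830698013305664)
side 613 [500.3 126.1 191.7] [443.  76. 169.] [560. 176. 214.]
[[ 0.921  0.178 -0.347]
 [ 0.193 -0.981  0.011]
 [-0.339 -0.077 -0.938]]
rect ((502.75994873046875, 125.64957427978516), (109.09962463378906, 81.05118560791016), 14.625171661376953)
steel 3816 [664.  157.1 168.5] ((662.581298828125, 159.515380859375), (198.14459228515625, 197.93084716796875), 13.36411190032959)
green 3736 [ 685.  -165.6  168.8] ((686.891357421875, -163.8890380859375), (207.30763244628906, 198.12525939941406), 12.444151878356934)
260 190 [524.1 156.8 177.6]
286 183 [5.743e+02 9.080e+01 4.000e-01]
291 213 [470.5  71.5   0.9]
263 218 [439.4 141.5 212. ]
272 197 [502.3 119.7 190.3]
381 190 [ 528.4 -200.1  189. ]
306 228 [419.6  19.2  12.1]
```

Request:
{"fn": "step_arm", "kwargs": {"deltas": [[[0, 8, 28, 6, 0, 0, 0], [0, 8, 28, 6, 0, 0, 0], [0, 8, 28, 6, 0, 0, 0], [0, 8, 28, 6, 0, 0, 0], [0, 8, 28, 6, 0, 0, 0], [0, 8, 28, 6, 0, 0, 0], [0, 8, 28, 6, 0, 0, 0], [0, 8, 28, 6, 0, 0, 0], [0, 8, 28, 6, 0, 0, 0], [0, 8, 28, 6, 0, 0, 0]]]}}

```text
clock: 0.93
eef_pos: [334.2, -316.7, 299.4]
tool_rot: [-3.141, 0.0, 0.402]
force: [-0.8, -0.2, -0.1]
width: -0.1
```

Request:
{"fn": "step_arm", "kwargs": {"deltas": [[[0, 8, 29, 0, 0, 0, 0], [0, 8, 29, 0, 0, 0, 0], [0, 8, 29, 0, 0, 0, 0], [0, 8, 29, 0, 0, 0, 0], [0, 8, 29, 0, 0, 0, 0], [0, 8, 29, 0, 0, 0, 0], [0, 8, 29, 0, 0, 0, 0], [0, 8, 29, 0, 0, 0, 0], [0, 8, 29, 0, 0, 0, 0], [0, 8, 29, 0, 0, 0, 0]]]}}

```text
clock: 1.77
eef_pos: [414.1, -26.8, 299.2]
tool_rot: [-3.142, 0.0, 0.402]
force: [0.9, 0.1, 0.3]
width: 0.2
```

Request:
{"fn": "step_arm", "kwargs": {"deltas": [[[0, 10, 28, 0, 0, 0, 0], [0, 10, 28, 0, 0, 0, 0], [0, 10, 28, 0, 0, 0, 0], [0, 10, 28, 0, 0, 0, 0], [0, 10, 28, 0, 0, 0, 0], [0, 0, 0, -10, 0, 0, 0], [0, 0, 0, -10, 0, 0, 0], [0, 0, 0, -10, 0, 0, 0], [0, 0, 0, -10, 0, 0, 0], [0, 0, 0, 0, 0, 0, 0]]]}}

```text
clock: 2.6
eef_pos: [462.7, 111.4, 257.5]
tool_rot: [-3.141, 0.004, 0.402]
force: [-0.1, 0.2, -0.2]
width: 0.0
```

Run:
```python
from h import *
s=ctrl.read_state();print(s["clock"],s["eef_pos"],s["tool_rot"],s["force"],s["qpos"].round(2),ctrl.finger_overhang)
for n in("top","side"):
    p,d=ctrl.get_image(n);cv2.imwrite(f"pics/{n}1.png",p[...,::-1])
```

```text
2.6 [462.74694359 111.38206624 257.45321776] [-3.14099208  0.0042626   0.4020666 ] [-0.0591262   0.23022765 -0.1639722 ] [-0.12  0.37 -0.23  1.96  0.11  0.84 -1.58] 8.0
```

View pics/side1.png

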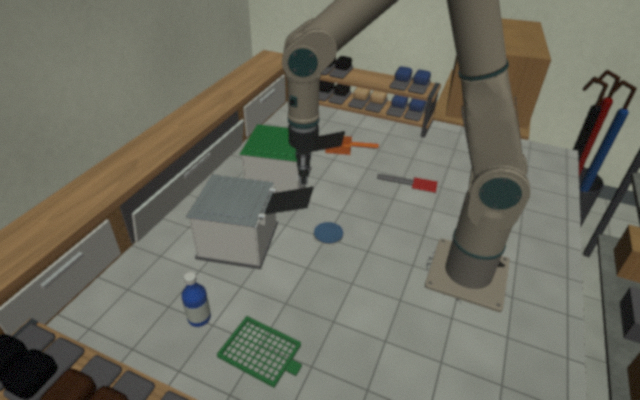

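View pics/top1.png

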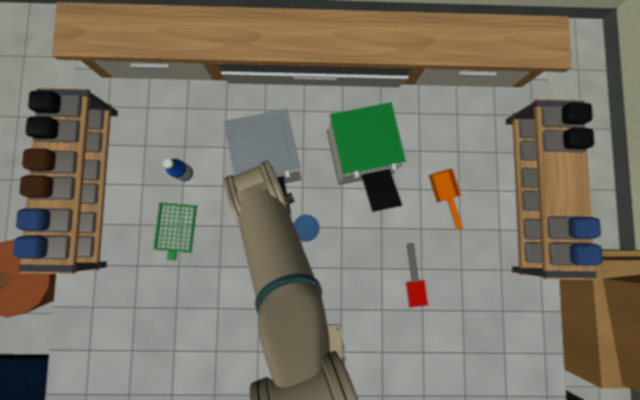

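Request:
{"fn": "step_arm", "kwargs": {"deltas": [[[0, 2, 2, -10, 0, 0, 0], [0, 0, 0, -10, 0, 0, 0], [0, 0, 0, -10, 0, 0, 0], [0, 0, 0, -6, 0, 0, 0], [0, 0, 0, -4, 0, 0, 0], [0, 0, 0, -4, 0, 0, 0], [0, 0, 0, -3, 0, 0, 0], [0, 0, 0, -3, 0, 0, 0], [0, 0, 0, -3, 0, 0, 0], [0, 0, 0, 0, 0, 0, 0]]]}}

```text
clock: 3.53
eef_pos: [466.2, 113.8, 206.3]
tool_rot: [-3.142, -0.0, 0.402]
force: [-1.0, -0.8, 4.9]
width: -0.2
```

Contact force is 4.9 N with the tips at z = 198, which fits the press point at about 204. I'll continue down.

Request:
{"fn": "step_arm", "kwargs": {"deltas": [[[0, 0, 0, -4, 0, 0, 0], [0, 0, 0, -4, 0, 0, 0], [0, 0, 0, -4, 0, 0, 0], [0, 0, 0, -4, 0, 0, 0], [0, 0, 0, -4, 0, 0, 0], [0, 0, 0, -4, 0, 0, 0], [0, 0, 0, -4, 0, 0, 0], [0, 0, 0, -4, 0, 0, 0], [0, 0, 0, -4, 0, 0, 0], [0, 0, 0, -4, 0, 0, 0]]]}}

```text
clock: 4.37
eef_pos: [465.1, 113.5, 166.3]
tool_rot: [-3.142, 0.002, 0.402]
force: [-2.8, -0.7, 5.0]
width: -0.2
```

Request:
{"fn": "step_arm", "kwargs": {"deltas": [[[0, 0, 0, -4, 0, 0, 0], [0, 0, 0, -4, 0, 0, 0], [0, 0, 0, -4, 0, 0, 0], [0, 0, 0, -4, 0, 0, 0], [0, 0, 0, -3, 0, 0, 0], [0, 0, 0, 0, 0, 0, 0], [0, 0, 0, 0, 0, 0, 0]]]}}

```text
clock: 4.95
eef_pos: [467.6, 114.1, 148.0]
tool_rot: [3.141, -0.003, 0.402]
force: [0.4, -0.5, 5.8]
width: 0.0
```

Run:
```python
from h import *
s=ctrl.read_state();print(s["clock"],s["eef_pos"],s["force"])
p,d=ctrl.get_image("side");cv2.imwrite("pics/side2.png",p[...,::-1])
W=world("side",d)
m=np.zeros(d.shape,bool);m[80:250,170:290]=1
hs=cv2.cvtColor(p,cv2.COLOR_RGB2HSV)
pts=[(u,v) for u,v in[(210,170),(230,170),(230,190),(250,170),(220,150)]]
for u,v in pts:print(u,v,p[v,u],W[v,u].round(1))
```

```text
4.95 [467.63982394 114.0744264  147.97796728] [ 0.39652596 -0.53357755  5.75242739]
210 170 [ 98 106 101] [698.5 192.7 275.6]
230 170 [ 99 104 100] [672.7 140.3 249.5]
230 190 [102 109 104] [636.9 200.  233.8]
250 170 [108 111 109] [644.5  84.3 221.9]
220 150 [102 105 103] [725.2 103.5 278.8]
```

View pics/side2.png

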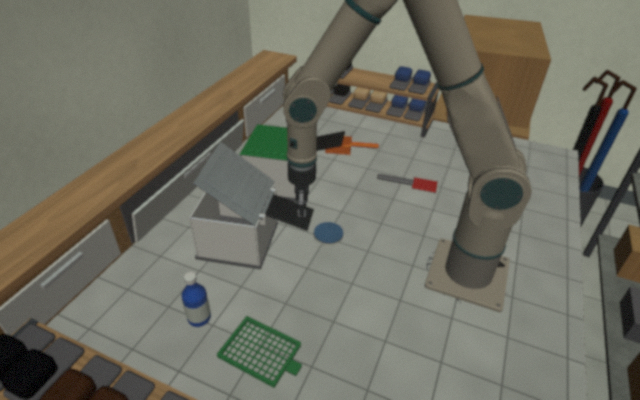

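The side view shows the lid raised, around (235,180), with the fingertips on the lever's outer end at (302,212). I'll measure the lid angle from a plane fit.

```bash
cat > ang.py <<'E'
from h import *
def ang(tag,poly=[(215,155),(262,182),(250,205),(208,180)]):
    p,d=ctrl.get_image("side");cv2.imwrite(f"pics/{tag}.png",p[...,::-1]);W=world("side",d)
    m=np.zeros(d.shape,np.uint8);cv2.fillPoly(m,[np.array(poly)],1)
    P=W[(m>0)&(d>0)];c=P.mean(0);_,_,V=np.linalg.svd(P-c,full_matrices=False);n=V[2]*np.sign(V[2,2])
    print("lid",c.round(1),n.round(3),"angle",np.arccos(n[2]).round(3),"rms",np.std((P-c)@n).round(2))
    s=ctrl.read_state();print(s["clock"],s["eef_pos"].round(1),s["force"].round(1))
E
python3 -c "
from ang import *
ang('side3')"
```

```text
lid [647.8 161.6 236.5] [-0.583 -0.142  0.8  ] angle 0.644 rms 1.7
5.05 [467.6 114.1 148.1] [ 0.5 -1.   5.4]
```

The lid angle is 0.644 rad, which is wide open. I'll go 2 mm deeper for margin, then hold.

Request:
{"fn": "step_arm", "kwargs": {"deltas": [[[0, 0, 0, -2, 0, 0, 0], [0, 0, 0, 0, 0, 0, 0], [0, 0, 0, 0, 0, 0, 0], [0, 0, 0, 0, 0, 0, 0], [0, 0, 0, 0, 0, 0, 0], [0, 0, 0, 0, 0, 0, 0], [0, 0, 0, 0, 0, 0, 0], [0, 0, 0, 0, 0, 0, 0], [0, 0, 0, 0, 0, 0, 0], [0, 0, 0, 0, 0, 0, 0]]]}}

```text
clock: 5.88
eef_pos: [468.0, 114.2, 146.3]
tool_rot: [3.141, -0.004, 0.402]
force: [1.6, -0.3, 5.8]
width: -0.2
```

Request:
{"fn": "step_arm", "kwargs": {"deltas": [[[0, 0, 0, 0, 0, 0, 0], [0, 0, 0, 0, 0, 0, 0], [0, 0, 0, 0, 0, 0, 0], [0, 0, 0, 0, 0, 0, 0], [0, 0, 0, 0, 0, 0, 0], [0, 0, 0, 0, 0, 0, 0], [0, 0, 0, 0, 0, 0, 0], [0, 0, 0, 0, 0, 0, 0], [0, 0, 0, 0, 0, 0, 0], [0, 0, 0, 0, 0, 0, 0]]]}}

```text
clock: 6.72
eef_pos: [468.0, 114.2, 146.3]
tool_rot: [3.141, -0.004, 0.402]
force: [0.9, 0.5, 5.6]
width: -0.2
```

```bash
python3 -c "
from ang import *
ang('side4')"
```

```text
lid [646.1 163.7 238.4] [-0.597 -0.147  0.788] angle 0.663 rms 1.67
6.7667 [468.  114.2 146.3] [ 1.  -0.1  5.4]
```

Request:
{"fn": "step_arm", "kwargs": {"deltas": [[[0, 0, 0, 0, 0, 0, 0], [0, 0, 0, 0, 0, 0, 0], [0, 0, 0, 0, 0, 0, 0], [0, 0, 0, 0, 0, 0, 0], [0, 0, 0, 0, 0, 0, 0], [0, 0, 0, 0, 0, 0, 0], [0, 0, 0, 0, 0, 0, 0], [0, 0, 0, 0, 0, 0, 0], [0, 0, 0, 0, 0, 0, 0], [0, 0, 0, 0, 0, 0, 0]]]}}

```text
clock: 7.6
eef_pos: [468.0, 114.2, 146.3]
tool_rot: [3.141, -0.004, 0.402]
force: [0.8, 0.2, 5.6]
width: 0.0
```

Request:
{"fn": "step_arm", "kwargs": {"deltas": [[[0, 0, 0, 0, 0, 0, 0], [0, 0, 0, 0, 0, 0, 0], [0, 0, 0, 0, 0, 0, 0], [0, 0, 0, 0, 0, 0, 0], [0, 0, 0, 0, 0, 0, 0]]]}}

```text
clock: 8.02
eef_pos: [468.0, 114.2, 146.3]
tool_rot: [3.141, -0.004, 0.402]
force: [1.8, 0.7, 6.7]
width: -0.2
```

Request:
{"fn": "step_arm", "kwargs": {"deltas": [[[0, 0, 0, 1, 0, 0, 0], [0, 0, 0, 2, 0, 0, 0], [0, 0, 0, 2.5, 0, 0, 0], [0, 0, 0, 2.5, 0, 0, 0], [0, 0, 0, 2.5, 0, 0, 0], [0, 0, 0, 2.5, 0, 0, 0], [0, 0, 0, 2.5, 0, 0, 0], [0, 0, 0, 2.5, 0, 0, 0], [0, 0, 0, 2.5, 0, 0, 0], [0, 0, 0, 2.5, 0, 0, 0]]]}}

```text
clock: 8.85
eef_pos: [465.2, 113.5, 168.3]
tool_rot: [-3.141, 0.002, 0.402]
force: [-5.8, -1.1, 4.7]
width: -0.1
```

Request:
{"fn": "step_arm", "kwargs": {"deltas": [[[0, 0, 0, 2.5, 0, 0, 0], [0, 0, 0, 2.5, 0, 0, 0], [0, 0, 0, 2.5, 0, 0, 0], [0, 0, 0, 2.5, 0, 0, 0], [0, 0, 0, 2.5, 0, 0, 0], [0, 0, 0, 2.5, 0, 0, 0], [0, 0, 0, 2.5, 0, 0, 0], [0, 0, 0, 2.5, 0, 0, 0], [0, 0, 0, 2.5, 0, 0, 0], [0, 0, 0, 2.5, 0, 0, 0]]]}}

```text
clock: 9.68
eef_pos: [468.0, 114.2, 194.0]
tool_rot: [3.141, -0.004, 0.402]
force: [2.2, -0.3, 3.6]
width: -0.0
```

Request:
{"fn": "step_arm", "kwargs": {"deltas": [[[0, 0, 0, 2, 0, 0, 0], [0, 0, 0, 2, 0, 0, 0], [0, 0, 0, 2, 0, 0, 0], [0, 0, 0, 2, 0, 0, 0], [0, 0, 0, 2, 0, 0, 0], [0, 0, 0, 2, 0, 0, 0], [0, 0, 0, 2, 0, 0, 0], [0, 0, 0, 2, 0, 0, 0], [0, 0, 0, 2, 0, 0, 0], [0, 0, 0, 2, 0, 0, 0]]]}}

```text
clock: 10.52
eef_pos: [466.2, 113.8, 213.5]
tool_rot: [-3.142, 0.0, 0.402]
force: [4.1, 1.0, 1.9]
width: -0.2
```

Request:
{"fn": "step_arm", "kwargs": {"deltas": [[[0, 0, 0, 2, 0, 0, 0], [0, 0, 0, 3, 0, 0, 0], [0, 0, 0, 6, 0, 0, 0], [0, 0, 0, 12, 0, 0, 0], [0, 0, 0, 15, 0, 0, 0], [0, 0, 0, 15, 0, 0, 0], [0, 0, 0, 15, 0, 0, 0], [0, 0, 0, 10, 0, 0, 0], [0, 0, 0, 5, 0, 0, 0], [0, 0, 0, 0, 0, 0, 0]]]}}

```text
clock: 11.35
eef_pos: [465.7, 113.6, 296.9]
tool_rot: [3.141, 0.0, 0.402]
force: [-0.6, 0.3, -0.9]
width: -0.0
```

```bash
python3 -c "
from ang import *
ang('side5',[(212,185),(262,188),(250,212),(203,208)])
p,d=ctrl.get_image('top');cv2.imwrite('pics/top5.png',p[...,::-1])"
```

```text
lid [662.6 161.5 169.5] [ 0.004 -0.004  1.   ] angle 0.006 rms 1.63
11.4 [465.5 113.5 296.2] [ 0.2  0.1 -0.6]
```

View pics/side5.png

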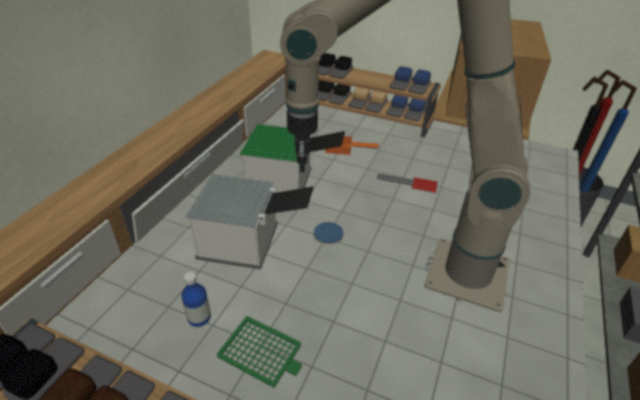

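View pics/top5.png

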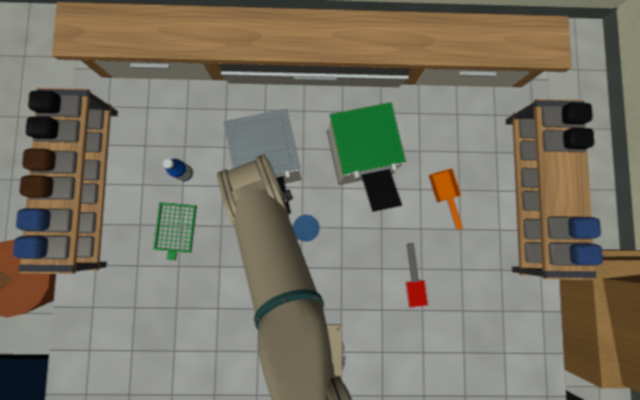

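The lid lies flat at (235,197) in the side view. The fingers are about 75 mm above the lever at (303,165), and everything else is where it was. Handing in.

```bash
python3 -c "
from h import *
print(ctrl.read_state()['qd'].round(3));print(ctrl.finish_job())"
```

```text
[-0.002  0.012  0.003  0.006  0.001 -0.008  0.001]
the job is handed in; nothing more can be done
None
```

I opened the steel-lidded bin by its lever, kept it wide open for a little over 3 s, then let the lid down slowly and moved clear. I handed the job in at about 11.4 s.

- **Open:** with the shut fingertips on the lever's press point, the lid measured 0.644 rad, then 0.663 rad after I went 2 mm deeper. The contact force was about 5–7 N.
- **Closing:** the fingertips rose at about 24–30 mm/s, and the force was 3.6 N, then 1.9 N, near the top. I did not measure the lid's speed directly; at that rate of rise it should come down at about 0.3 rad/s.
- **Last check:** the lid measured 0.006 rad, which is shut to within measurement noise, and there was no force on the tool. The fingertips were about 75 mm above the lever.
- **Everything else:** in the pictures the green bin is shut and the loose things are where they were at the start. None of my checks failed or disagreed.

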